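# Snap the retaining clip onto the screen hinge pin

### The job

Refit the retaining clip of the screen-printing hinge: pick up the loose steel spring clip (it has a red tab to hold it by) and push it sideways, jaws first, along the hinge's aluminium plate into the groove under the pin's dark head until it snaps fully home around the pin, then let go of it. The plate's height setting is not known exactly, so feel for it, and be gentle: never load the hinge with more than 25 N. Leave the two ink tubs, the tape dispenser and the spatula where they are.

Things in the scene. Friction and masses are not known exactly. Their poses are not given: they have to be found in the camera images.
- hinge: Screen hinge fixed to the table: green foot 150 x 90 x 36 mm. Origin: at table height, on the axis of the upright pin; z up. Above the foot a level aluminium plate, 52 mm wide in y, reaches from the pin axis 80 mm to -x, the open side: the clip goes on from there, moving along +x. A green post at x = 70 to 120 mm, up to 140 mm high with its black knob, closes the +x side.
- hinge_pin (a point): Point on the pin's axis, 65 mm above the table. The plate's top is 60 to 88 mm above the table: the height setting varies, is not measured, and stays put; plate and pin give together 1 mm per 20 N downwards (rubber buffer). On the plate: the pin's brass groove, 16 mm diameter, 8 mm high from the plate's top; above it the dark head, 24 mm diameter, 9 mm high, top 17 mm above the plate.
- clip_tab (a point): Centre of the upright red grip tab of the loose spring clip (tab 20 mm along x, 10 mm along y, 28 mm high). The point is 20 mm above the clip's underside. The clip lies flat: steel 6 mm thick, about 46 g, 30 mm wide, 33 mm at the jaw tips; +x points from the tab to the open mouth. The back runs from 12 mm behind to 22 mm ahead of this point; the jaw tips end 51 mm ahead.
- clip_bore (a point): Centre of the clip's bore, 30 mm ahead (+x) of the tab's centre, 3 mm above the underside; same axes. Home: the pin's axis runs through it and the groove rests on the clip's back, 8 mm behind it. The sprung throat, 7.5 mm ahead, is 11 mm wide; the flared mouth 25 mm. Jaws meet the pin 15 mm before home; 5 to 12 N spread them, then they snap and the force drops until home.
- tub_ochre: Closed ink tub, ochre with a white lid, 89 mm diameter, 60 mm high; origin at the centre of its underside. Leave it alone.
- tub_olive: Closed ink tub, olive with a white lid, 89 mm diameter, 60 mm high; origin at the centre of its underside. Leave it alone.
- tape: Black tape dispenser, 130 x 55 mm, 76 mm high, 0.7 kg; origin at the centre of its underside. Leave it alone.
- spatula: Ink spatula 200 mm long lying along its x; origin at its underside. Leave it alone.
Things that resemble listed ones, but are neither listed nor needed, are in the scene too. Of the things that look like the part that bears clip_tab, take the one that is farthest from the robot's base at the start.

How it is judged:
By the outcome, as a careful person would: the job done as asked, in the order asked, and still so for the second after the job is handed in, with the robot touching nothing.
It also fails if it takes over 61 s, if anything falls off the work surface, if the arm or the gripper's body presses on something with over 40 N, if the wrist force passes 120 N, or if a joint passes its speed limit or range.

### The arm

A 7-joint arm with a two-finger parallel gripper is mounted at the origin on the work surface. World frame = base frame: x ahead of the robot, y to its left, z up, the work surface at z = 0. Lengths are in mm, angles in rad, forces in N, time in s.
With the tool pointing down it reaches from about 425 to 925 mm from the base axis. Payload 6.8 kg.
Tool frame: the origin (TCP) lies midway between the tips of the shut fingers; the grasp point (between the pads) lies r.grasp_offset behind it (r.grasp_offset is the distance from the TCP to the grasp point, in mm); z points along the fingers, y is the direction in which the jaws open and shut (so a half turn about z gives the same grasp; the last joint's range is limited). The gripper opens to 85 mm and grips with 20 to 120 N. Pads are 22 mm wide; open, the fingers measure 114 mm over their backs; the gripper's body (76 mm by 85 mm) begins 54 mm behind the grasp point. The pads swing forward as they close: fully open they stand 13 mm farther back than shut.
Start: joints at [-1.229, 0.477, 0.022, 1.555, -0.011, 1.109, -0.083], TCP at [293.479, 607.88, 202.908] pointing down, gripper open.
Joint ranges: [-2.96, 2.96], [-0.34, 2.1], [-1.41, 1.46], [0.24, 2.44], [-1.37, 4.51], [0.17, 1.92], [-2.96, 2.96]. Speed limits (rad/s): [2.39, 2.39, 3.14, 3.14, 3.14, 3.14, 3.14].

### API

Orientations are given as a rotation vector (axis times angle).
In Python, from plant import r gives the robot as it stands.
- The arm moves only by the tool send_rows, never from a script. Its argument "increments" is a list of rows, each an object with "travel": the shift along the tool's x, y, z in units of 30 mm (1.0 is 30 mm), a list of three; "dr": the turn, a rotation vector about the tool's x, y, z in units of 6 degrees (1.0 is 6 degrees), a list of three; "fingers": the gripper's target within -1 to 1 (shut at 1, half-way at 0, fully open at -1). In form: [{"travel": [x, y, z], "dr": [wx, wy, wz], "fingers": fingers}, ...]. A call has 1 to 8 rows; each row is the pose to reach, as a shift and turn from the pose measured when the call began, along the tool's axes at that moment; what a row does not reach only later rows make up. A row lasts 1/10 s, in which the tool goes at most 50 mm and 8.59 degrees, less where a joint would pass 70% of its speed; a pose out of reach is approached as far as the arm can. A call with a gripper value outside its range is refused whole. The fingers move at their own pace and stop on an object; "squeeze" is the grip in N (left out, the last holds). Time passes only in rows, so rows that repeat a pose let the fingers close. It gives the time, the measured TCP pose, the force and the opening at its end, in the units of the state.
- r.sense(): the state, without advancing time (a new reading comes with each control period).
- r.get_image(name): name is "scene" or "top" or "wrist"; returns the picture (384x512x3 uint8, red, green, blue); there is no depth.
- r.camera_params(name): a dict with "camera_matrix" (3x3 intrinsics, pixels), "rvec" (rotation vector, rad) and "tvec" (3), from world to camera coordinates, as OpenCV has them. Camera axes: x right, y down, z forward; pixel columns grow to the right and rows downward; lengths in mm; the calibration is good to about 2 mm. A picture is of the moment at which its call begins: read the wrist's pose just before it. camera_params takes no time and is no camera call; for the wrist camera it gives the pose at the moment of the call.
- r.finish_job(): hands the job in, once; it reports no verdict.
The state is a dict: "time_s": time; "joint_positions": joint angles; "qvel": joint speeds; "tau": joint torques, N m; "position": TCP position; "orientation": TCP orientation; "contact_force": force on the tool from outside, world axes, zero at the start; "ft_torque": the same for the moment, N m; "finger_gap": finger opening in mm.
Only numpy, scipy, OpenCV 4.12 (cv2) and the standard library are available. Lean on these libraries where they do the work, as an engineer would, in place of code of your own. Each camera call takes 0.05 s, during which the arm holds its last target. There are 200 camera calls.

## Working session

There is one attempt and no reset: what is moved stays moved. The work goes in short steps, Python scripts to look and compute and a tool call to move; the robot and the scene stay as the last step left them, time stands still between calls to the robot, and variables do not carry over. Pictures are saved under pics/ and viewed, about 8 in all and at most 12, crops included, and the job is handed in when it is done.

Besides the shell and the picture viewer there is one more tool, called after "Request:" in YAML: its name, and indented under it one key for each argument. send_rows: Moves the arm, as the interface text tells. Its arguments: {"type":"object","properties":{"increments":{"type":"array"},"squeeze":{"type":"number"}},"required":["increments"]}

```bash
mkdir -p pics; ls; python3 - <<'E'
from plant import r
import cv2,numpy as np
print(r.sense(), r.grasp_offset)
a=[]
for n in("scene","top"):
    im=r.get_image(n); cv2.imwrite(f"pics/{n}0.png",im[...,::-1]); p=r.camera_params(n); print(n,p)
E
```

```text
pics
{'time_s': 0.0, 'joint_positions': array([-1.22908856,  0.47779975,  0.0223374 ,  1.55646865, -0.01152826,
        1.10928258, -0.08311453]), 'qvel': array([ 9.00204215e-05, -1.69348009e-04, -8.97028541e-05,  2.47204457e-04,
       -4.18852980e-04,  1.25615143e-03,  2.51940858e-04]), 'tau': array([ 3.90906862e-04, -5.96460021e+01,  1.60711806e+00, -2.81187093e+01,
        1.23823987e-02,  9.39129386e-03, -5.67957159e-06]), 'position': array([293.210636  , 607.26982276, 201.91867922]), 'orientation': array([-7.00553281e-01, -3.06217814e+00,  2.83626474e-03]), 'contact_force': array([ 0.13082985, -0.72591409,  0.0321895 ]), 'ft_torque': array([ 0.00573825, -0.00437417,  0.02691117]), 'finger_gap': 85.57665833064212} 18.700000000000003
scene {'camera_matrix': array([[455.89415392,   0.        , 259.82722151],
       [  0.        , 455.89415392, 189.21221508],
       [  0.        ,   0.        ,   1.        ]]), 'rvec': array([ 0.89284162,  2.63400523, -0.8842291 ]), 'tvec': array([ 459.78134228, -198.94792321, 1345.92824703])}
top {'camera_matrix': array([[494.1821589 ,   0.        , 253.82427359],
       [  0.        , 494.1821589 , 190.99733234],
       [  0.        ,   0.        ,   1.        ]]), 'rvec': array([ 1.99082412, -2.23504771,  0.2439123 ]), 'tvec': array([  28.520241  ,  566.73387547, 1140.39586096])}
```

View pics/scene0.png

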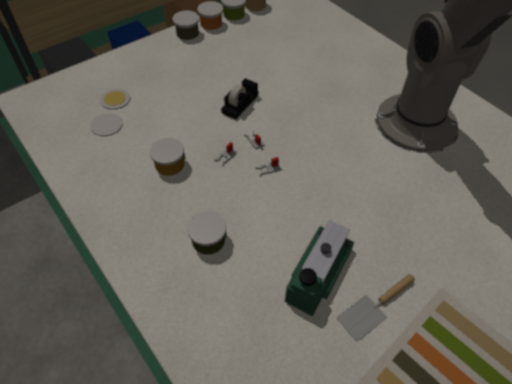

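View pics/top0.png

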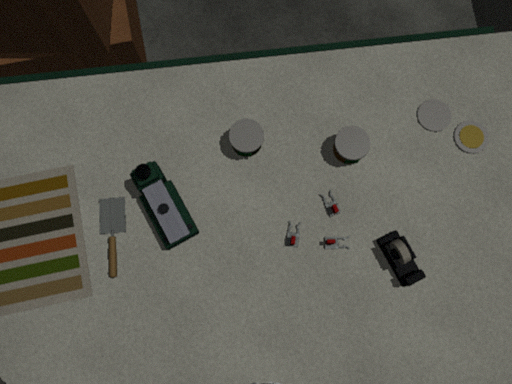

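The scene view shows three clips: tabs at about (229,147), (257,140) and (275,161). The hinge is at (320,265). In the top view the tabs are at about (333,208), (293,240) and (331,241), the hinge runs from its knob at (142,172) to the pin head at (163,209), and the plate's open end is at (185,235).

```bash
cat >h.py <<'E'
import cv2,numpy as np
from scipy.spatial.transform import Rotation as R
def ray(p,uv):
    Rm=cv2.Rodrigues(p["rvec"])[0]; c=-Rm.T@p["tvec"]
    d=Rm.T@np.linalg.inv(p["camera_matrix"])@np.array([uv[0],uv[1],1.]); return c,d
def onz(p,uv,z):
    c,d=ray(p,uv); return (c+d*(z-c[2])/d[2])
def tri(rs):
    A=0;b=0
    for c,d in rs:
        d=d/np.linalg.norm(d);P=np.eye(3)-np.outer(d,d);A=A+P;b=b+P@c
    return np.linalg.solve(A,b)
def blobs(m,amin):
    n,l,s,c=cv2.connectedComponentsWithStats(m.astype(np.uint8)); return [(c[i].round(1),s[i,4],l==i) for i in range(1,n) if s[i,4]>=amin]
E
python3 - <<'E'
from h import *
from plant import r
P={n:r.camera_params(n) for n in("scene","top")}
I={n:cv2.imread(f"pics/{n}0.png")[...,::-1].astype(int) for n in P}
for n in P:
    i=I[n]; m=(i[...,0]>90)&(i[...,1]<60)&(i[...,2]<60)
    for c,a,_ in blobs(m,8):
        w=onz(P[n],c,24); print(n,c,a,w.round(1),np.hypot(*w[:2]).round(0))
for t,z in(((333,208),24),((325,195),4),((163,209),85),((142,172),140),((143,201),85),((158,180),80),((196,236),36),((163,249),36),((246,135),60),((351,141),60),((400,255),40)): print(t,onz(P["top"],t,z).round(0))
for t,z in(((325,248),85),((307,277),140)): print('sc',t,onz(P["scene"],t,z).round(0))
t=cv2.resize(I["top"][170:270,270:360].astype(np.uint8),None,fx=5,fy=5,interpolation=2)
u=cv2.resize(I["top"][155:255,120:210].astype(np.uint8),None,fx=5,fy=5,interpolation=2)*1
cv2.imwrite("pics/c1.png",cv2.resize(np.hstack([u,t]),(800,444))[...,::-1])
E
```

```text
scene [257.3 136.4] 11 [ 424.6 -214.9   24. ] 476.0
scene [229.2 144.4] 9 [ 504.5 -237.    24. ] 557.0
scene [274.3 158.8] 11 [ 438.7 -122.2   24. ] 455.0
top [335.6 207.6] 18 [ 508.7 -235.4   24. ] 561.0
top [ 67.2 242.3] 76 [498.9 430.5  24. ] 659.0
top [293.1 239.9] 15 [ 441.1 -119.6   24. ] 457.0
top [ 56.1 242. ] 10 [502.8 457.4  24. ] 680.0
top [ 37.9 247.3] 39 [494.9 501.9  24. ] 705.0
top [ 48.3 245.2] 47 [497.1 476.6  24. ] 689.0
top [331.  240.5] 14 [ 428.9 -211.9   24. ] 478.0
top [ 31.6 249.6] 19 [491.  517.2  24. ] 713.0
top [ 23.5 251.9] 36 [487.7 536.9  24. ] 725.0
top [ 11.  251.7] 10 [491.7 567.1  24. ] 751.0
top [  4.6 258.1] 27 [477.9 582.7  24. ] 754.0
(333, 208) [ 508. -229.   24.]
(325, 195) [ 547. -217.    4.]
(163, 209) [542. 182.  85.]
(142, 172) [623. 214. 140.]
(143, 201) [567. 227.  85.]
(158, 180) [615. 189.  80.]
(196, 236) [476. 115.  36.]
(163, 249) [454. 197.  36.]
(246, 135) [711. -34.  60.]
(351, 141) [ 665. -292.   60.]
(400, 255) [ 374. -369.   40.]
sc (325, 248) [547. 182.  85.]
sc (307, 277) [646. 228. 140.]
```

View pics/c1.png

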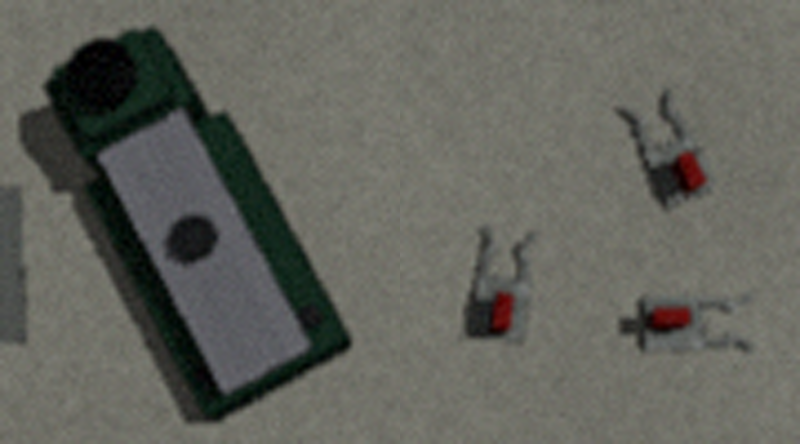

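```bash
cat >>h.py <<'E'
def goal(r,pos,yaw,s=None):
    "travel (30 mm units) and dr (6 deg units) from here to TCP pos, pointing down, tool x at yaw deg"
    s=s or r.sense(); R0=R.from_rotvec(s["orientation"])
    R1=R.from_euler("z",yaw,degrees=True)*R.from_euler("x",180,degrees=True)
    t=R0.inv().apply(np.array(pos)-s["position"])/30; d=(R0.inv()*R1).as_rotvec(degrees=True)/6
    return t.round(3),d.round(3)
E
python3 - <<'E'
from h import *
from plant import r
print(goal(r,(480,155,260),18))
p=r.camera_params("wrist");s=r.sense()
Rm=cv2.Rodrigues(p["rvec"])[0];c=-Rm.T@p["tvec"];R0=R.from_rotvec(s["orientation"])
print(p["camera_matrix"],R0.inv().apply(c-s["position"]),R0.inv().apply(Rm[2]),R0.inv().apply(Rm[0]))
E
```

```text
(array([-12.161, -10.875,  -1.914]), array([-6.0000e-03,  1.9000e-02,  2.2705e+01]))
[[287.23611495   0.         247.98070304]
 [  0.         287.23611495 193.62672195]
 [  0.           0.           1.        ]] [  83.83771471    0.29785315 -170.61843148] [-3.26837196e-01 -2.75537072e-04  9.45080616e-01] [-1.41359283e-04  9.99999961e-01  2.42662463e-04]
```

Request:
send_rows:
  increments:
    - {"travel": [-2, -1.5, -1.9], "dr": [0, 0, 1.4], "fingers": -1}
    - {"travel": [-3, -3, -1.9], "dr": [0, 0, 2.8], "fingers": -1}
    - {"travel": [-4.5, -4, -1.9], "dr": [0, 0, 4.2], "fingers": -1}
    - {"travel": [-6, -5, -1.9], "dr": [0, 0, 5.6], "fingers": -1}
    - {"travel": [-7, -6, -1.9], "dr": [0, 0, 7], "fingers": -1}
    - {"travel": [-8, -7, -1.9], "dr": [0, 0, 8.4], "fingers": -1}
    - {"travel": [-9, -8, -1.9], "dr": [0, 0, 9.8], "fingers": -1}
    - {"travel": [-10, -9, -1.9], "dr": [0, 0, 11.2], "fingers": -1}

```text
time_s: 0.9
position: [440.4, 248.1, 259.3]
orientation: [2.284, 2.156, -0.003]
contact_force: [0.4, -0.5, 0.7]
finger_gap: 85.5
```

```bash
python3 - <<'E'
from h import *
from plant import r
print(goal(r,(480,155,260),18), r.sense()["position"],r.sense()["joint_positions"])
E
```

```text
(array([-3.021,  1.496, -0.019]), array([2.0000e-03, 1.7000e-02, 1.1448e+01])) [440.42521202 248.07788761 259.32048239] [-0.96662902  0.13932672  0.36963572  1.90302322 -0.05521041  1.11067941
 -0.63347231]
```

Request:
send_rows:
  increments:
    - {"travel": [-0.5, 0.2, 0], "dr": [0, 0, 1.4], "fingers": -1}
    - {"travel": [-1, 0.4, 0], "dr": [0, 0, 2.8], "fingers": -1}
    - {"travel": [-1.5, 0.7, 0], "dr": [0, 0, 4.2], "fingers": -1}
    - {"travel": [-2, 1, 0], "dr": [0, 0, 5.6], "fingers": -1}
    - {"travel": [-2.4, 1.2, 0], "dr": [0, 0, 7], "fingers": -1}
    - {"travel": [-2.7, 1.4, 0], "dr": [0, 0, 8.4], "fingers": -1}
    - {"travel": [-3, 1.5, 0], "dr": [0, 0, 9.8], "fingers": -1}
    - {"travel": [-3, 1.5, 0], "dr": [0, 0, 11.2], "fingers": -1}

```text
time_s: 1.7
position: [480.3, 153.9, 259.2]
orientation: [3.097, 0.518, -0.002]
contact_force: [0.3, 0.7, 0.1]
finger_gap: 85.6
```

Request:
send_rows:
  increments:
    - {"travel": [0, 0, 0], "dr": [0, 0, 0], "fingers": -1}
    - {"travel": [0, 0, 0], "dr": [0, 0, 0], "fingers": -1}

```text
time_s: 1.9
position: [480.0, 153.8, 258.9]
orientation: [3.095, 0.524, -0.003]
contact_force: [0.6, -0.8, -0.5]
finger_gap: 85.6
```

```bash
python3 - <<'E'
from h import *
from plant import r
import pickle
p=r.camera_params("wrist");s=r.sense();im=r.get_image("wrist")
cv2.imwrite("pics/w1.png",im[...,::-1]);pickle.dump((p,s),open("w1.pkl","wb"))
print(s["position"],s["joint_positions"],goal(r,(508,-235,180),20))
E
```

```text
[480.01237065 153.75352444 258.92696983] [-0.93513936  0.14285918  0.56360316  1.91509752 -0.08319691  1.10947721
 -1.57446275] (array([-3.382, 12.546,  2.662]), array([ 0.016,  0.022, -0.131]))
```

View pics/w1.png

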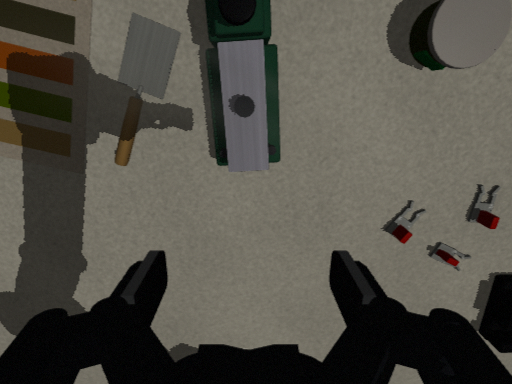

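Wrist view: the pin head is at (242,105) on the plate, whose corners are at (219,42), (267,40), (229,170) and (270,170). The target clip's tab is at (488,221), farthest to the upper right.

```bash
python3 - <<'E'
from h import *
from plant import r
import pickle
pw,_=pickle.load(open("w1.pkl","rb"))
P={"top":r.camera_params("top"),"wrist":pw,"scene":r.camera_params("scene")}
F={"top":("top0",163,209,70),"wrist":("w1",242,105,75),"scene":("scene0",325,248,70)}
rs=[]
for n,(f,u,v,th) in F.items():
    g=cv2.imread(f"pics/{f}.png",0); w=18; sub=g[v-w:v+w,u-w:u+w]
    c=[b for b in blobs(sub<th,20) if b[2][w-6:w+6,w-6:w+6].sum()>15]
    for b in c: 
        uv=b[0]+[u-w,v-w]; print(n,uv,b[1]); 
    rs.append(ray(P[n],uv))
print("head",tri(rs),tri(rs[:2]),tri(rs[1:]))
g=cv2.imread("pics/w1.png"); 
# plate: min-area rect of light lilac blob
hsv=g.astype(int); m=(hsv[...,0]-hsv[...,1]>4)&(g[...,1]>90); m[:, :205]=0;m[:,285:]=0;m[180:]=0
b=max(blobs(m,200),key=lambda b:b[1]); 
q=cv2.approxPolyDP(cv2.convexHull(np.argwhere(b[2])[:,::-1].astype(np.int32)),4,True)[:,0]; print(b[1],q.tolist())
for z in(60,74,88): print(z,[onz(pw,x,z)[:2].round(1).tolist() for x in q])
g=g.astype(int)
for c,a,_ in blobs((g[...,2]>110)&(g[...,1]<60)&(g[...,0]<60),15): print(c,a,onz(pw,c,24).round(1))
for x in((479,188),(494,188)): print(x,onz(pw,x,4).round(1))
E
```

```text
top [162.5 208.4] 109
wrist [241.4 105.2] 466
scene [325.8 249.4] 114
head [545.54006938 184.01823861  79.07068229] [545.99496988 184.34938914  74.99709857] [546.12940371 184.44076409  80.77192992]
2705 [[267, 168], [229, 169], [218, 43], [262, 40]]
60 [[481.4, 127.0], [463.6, 174.0], [601.4, 231.9], [620.9, 185.2]]
74 [[484.4, 129.1], [467.3, 174.3], [599.8, 230.0], [618.6, 185.0]]
88 [[487.4, 131.2], [471.0, 174.6], [598.3, 228.1], [616.3, 184.9]]
(479, 188) [ 548. -205.    4.]
(494, 188) [ 555.7 -227.2    4. ]
```

Request:
send_rows:
  increments:
    - {"travel": [-0.5, 1.5, 0.2], "dr": [0, 0, 0], "fingers": -1}
    - {"travel": [-1, 3, 0.4], "dr": [0, 0, 0], "fingers": -1}
    - {"travel": [-1.5, 4.5, 0.6], "dr": [0, 0, 0], "fingers": -1}
    - {"travel": [-2, 6, 0.8], "dr": [0, 0, 0], "fingers": -1}
    - {"travel": [-2.5, 7.5, 1.2], "dr": [0, 0, 0], "fingers": -1}
    - {"travel": [-3, 9, 1.8], "dr": [0, 0, -0.2], "fingers": -1}
    - {"travel": [-3.8, 10.5, 2.4], "dr": [0, 0, -0.4], "fingers": -1}
    - {"travel": [-4, 12, 3], "dr": [0, 0, -0.6], "fingers": -1}

```text
time_s: 2.75
position: [483.3, -224.1, 170.6]
orientation: [3.078, 0.627, -0.003]
contact_force: [1.2, 0.6, 0.9]
finger_gap: 85.5
```

Request:
send_rows:
  increments:
    - {"travel": [-0.2, 0.5, 0.5], "dr": [0, 0, 0], "fingers": -1}
    - {"travel": [-0.2, 0.5, 0.5], "dr": [0, 0, 0], "fingers": -1}
    - {"travel": [-0.2, 0.5, 0.5], "dr": [0, 0, 0], "fingers": -1}

```text
time_s: 3.05
position: [483.5, -239.9, 155.3]
orientation: [3.078, 0.629, -0.004]
contact_force: [0.5, 0.0, 0.8]
finger_gap: 85.6
```

```bash
python3 - <<'E'
from h import *
from plant import r
import pickle
p=r.camera_params("wrist");s=r.sense();im=r.get_image("wrist")
cv2.imwrite("pics/w2.png",im[...,::-1]);pickle.dump((p,s),open("w2.pkl","wb"))
print(s["position"],s["orientation"],s["joint_positions"])
E
```

```text
[ 483.47154301 -239.88450312  155.34491306] [ 3.07785593  0.62855948 -0.0043928 ] [-0.23569082  0.37778319  0.73268903  1.96315128 -0.31339516  0.91795967
 -0.51218831]
```

View pics/w2.png

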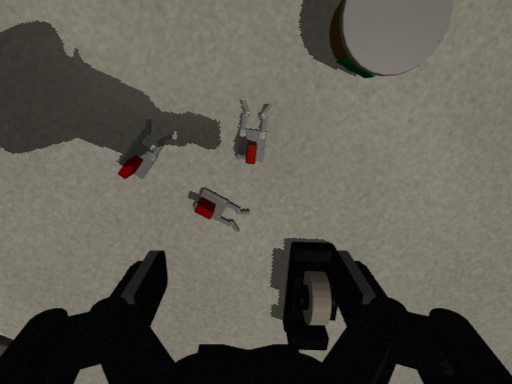

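Wrist view: the target clip has its tab at (252,152) and its jaw tips at about (243,102) and (267,105). Both decoys (131,166) and (205,207) and the tape dispenser are clear of the grasp.

```bash
python3 - <<'E'
from h import *
from plant import r
import pickle
p,s=pickle.load(open("w2.pkl","rb"))
g=cv2.imread("pics/w2.png").astype(int)
for c,a,m in blobs((g[...,2]>90)&(g[...,1]<50)&(g[...,0]<50),40):
    if abs(c[0]-252)>15: continue
    rc=cv2.minAreaRect(np.argwhere(m)[:,::-1].astype(np.float32)); bx=cv2.boxPoints(rc); print(c,a,rc)
    for q in bx: print(q,onz(p,q,34).round(1),onz(p,q,6).round(1))
    print("c",onz(p,c,24))
for q in((242,102),(268,105),(240,138),(267,138)): print(q,onz(p,q,6).round(1))
x=cv2.imread("pics/w2.png")[85:185,205:305]
cv2.imwrite("pics/w2c.png",cv2.resize(x,(600,600),interpolation=cv2.INTER_CUBIC))
E
```

```text
[251.2 154.3] 143 ((251.26156616210938, 154.40769958496094), (8.310327529907227, 17.861000061035156), 7.125016689300537)
[246.03079 162.75386] [ 498.8 -231.4   34. ] [ 492.8 -233.7    6. ]
[248.24619 145.03078] [ 516.6 -226.3   34. ] [ 512.3 -228.2    6. ]
[256.49234 146.06154] [ 518.9 -234.4   34. ] [ 514.8 -237.1    6. ]
[254.27695 163.78462] [ 501.2 -239.7   34. ] [ 495.3 -242.8    6. ]
c [ 507.23881405 -233.69966438   24.        ]
(242, 102) [ 551.7 -204.2    6. ]
(268, 105) [ 559.7 -230.8    6. ]
(240, 138) [ 515.8 -216.7    6. ]
(267, 138) [ 527.5 -244.2    6. ]
```

View pics/w2c.png

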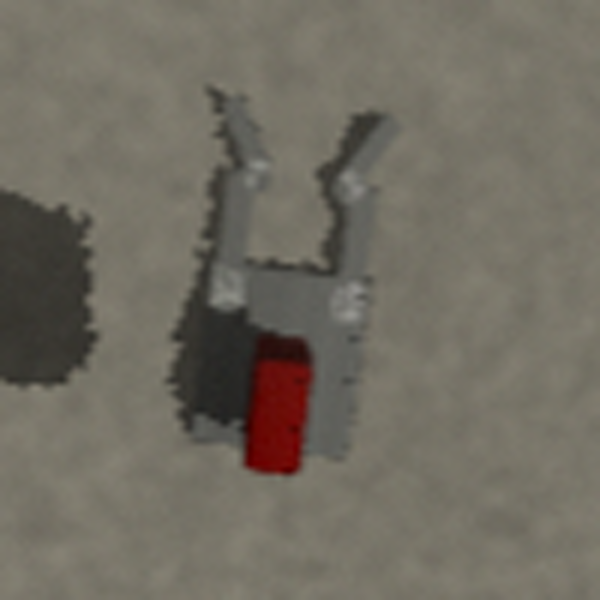

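```bash
python3 - <<'E'
from h import *
from plant import r
print(goal(r,(509,-233,60),16.8),goal(r,(509,-233,8.5),16.8))
E
```

```text
(array([0.85 , 0.137, 3.192]), array([0.   , 0.016, 1.059])) (array([0.853, 0.137, 4.909]), array([0.   , 0.016, 1.059]))
```

Request:
send_rows:
  increments:
    - {"travel": [0.45, 0.07, 1], "dr": [0, 0, 0.5], "fingers": -1}
    - {"travel": [0.85, 0.14, 2], "dr": [0, 0.015, 1.06], "fingers": -1}
    - {"travel": [0.85, 0.14, 3], "dr": [0, 0.015, 1.06], "fingers": -1}
    - {"travel": [0.85, 0.14, 3.7], "dr": [0, 0.015, 1.06], "fingers": -1}
    - {"travel": [0.85, 0.14, 4.3], "dr": [0, 0.015, 1.06], "fingers": -1}
    - {"travel": [0.85, 0.14, 4.7], "dr": [0, 0.015, 1.06], "fingers": -1}
    - {"travel": [0.85, 0.14, 4.9], "dr": [0, 0.015, 1.06], "fingers": -1}
    - {"travel": [0.85, 0.14, 4.9], "dr": [0, 0.015, 1.06], "fingers": -1}

```text
time_s: 3.9
position: [509.3, -232.3, 8.8]
orientation: [-3.107, -0.461, 0.0]
contact_force: [-0.4, 0.2, 0.1]
finger_gap: 85.3
```

```bash
python3 - <<'E'
from h import *
from plant import r
print(r.sense()["contact_force"],goal(r,(509,-233,8.5),16.8))
E
```

```text
[-0.38242805  0.24074549  0.05134917] (array([-0.016,  0.02 ,  0.01 ]), array([-0.004, -0.001,  0.013]))
```

Well placed. Close.

Request:
send_rows:
  squeeze: 80
  increments:
    - {"travel": [0, 0.02, 0], "dr": [0, 0, 0], "fingers": 0}
    - {"travel": [0, 0.02, 0], "dr": [0, 0, 0], "fingers": 0.4}
    - {"travel": [0, 0.02, 0], "dr": [0, 0, 0], "fingers": 0.6}
    - {"travel": [0, 0.02, 0], "dr": [0, 0, 0], "fingers": 1}
    - {"travel": [0, 0.02, 0], "dr": [0, 0, 0], "fingers": 1}
    - {"travel": [0, 0.02, 0], "dr": [0, 0, 0], "fingers": 1}
    - {"travel": [0, 0.02, 0], "dr": [0, 0, 0], "fingers": 1}
    - {"travel": [0, 0.02, 0], "dr": [0, 0, 0], "fingers": 1}

```text
time_s: 4.7
position: [509.5, -232.8, 8.8]
orientation: [-3.107, -0.461, -0.0]
contact_force: [-0.7, -0.1, 0.3]
finger_gap: -0.1
```

Request:
send_rows:
  increments:
    - {"travel": [0, 0.02, -0.3], "dr": [0, 0, 0], "fingers": 1}
    - {"travel": [0, 0.02, -1], "dr": [0, 0, 0], "fingers": 1}
    - {"travel": [0, 0.02, -2], "dr": [0, 0, 0], "fingers": 1}
    - {"travel": [0, 0.02, -3.5], "dr": [0, 0, 0], "fingers": 1}
    - {"travel": [0, 0.02, -5], "dr": [0, 0, 0], "fingers": 1}
    - {"travel": [0, 0.02, -5], "dr": [0, 0, 0], "fingers": 1}

```text
time_s: 5.3
position: [512.9, -235.9, 165.1]
orientation: [3.104, 0.459, 0.015]
contact_force: [-0.2, -0.4, 0.6]
finger_gap: 0.2
```

```bash
python3 - <<'E'
from h import *
from plant import r
import pickle
p=r.camera_params("wrist");s=r.sense();im=r.get_image("wrist")
cv2.imwrite("pics/w3.png",im[...,::-1]);pickle.dump((p,s),open("w3.pkl","wb"))
y=np.radians(22.7);u=np.array([np.cos(y),np.sin(y)])
t=np.array([545.7,184])-115*u; print(t,goal(r,(*t,160),22.7),s["finger_gap"],s["contact_force"],s["position"])
E
```

```text
[439.60811971 139.62080513] (array([  1.323, -12.633,   0.052]), array([ 0.027, -0.054, -0.973])) 0.15014287840906862 [-0.22685831 -0.36633419  0.61071446] [ 512.89692752 -235.87678416  165.06738106]
```

View pics/w3.png

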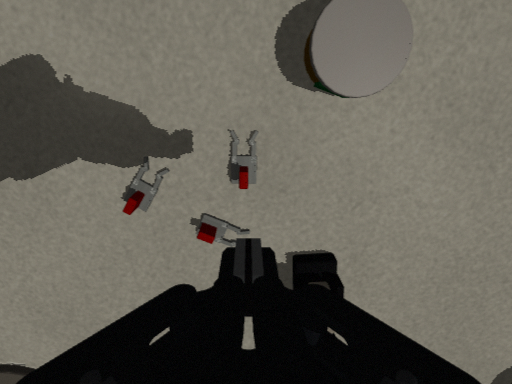

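The grasp missed. The gripper is shut on nothing, and the clip is still lying with its tab at about (243,178). I'll re-measure it.

```bash
python3 - <<'E'
from h import *
from plant import r
import pickle
im=r.get_image("top").astype(int); pt=r.camera_params("top"); ims=r.get_image("scene").astype(int); ps=r.camera_params("scene")
for n,i,p in(("top",im,pt),("sc",ims,ps)):
  for c,a,_ in blobs((i[...,0]>90)&(i[...,1]<60)&(i[...,2]<60),6):
    w=onz(p,c,24)
    if w[1]<0: print(n,c,a,w.round(1))
for k,u0 in(("w2",251),("w3",243)):
    p,s=pickle.load(open(k+".pkl","rb")); g=cv2.imread(f"pics/{k}.png").astype(int)
    print(k,s["position"],s["orientation"])
    for c,a,m in blobs((g[...,2]>90)&(g[...,1]<50)&(g[...,0]<50),40):
        rc=cv2.minAreaRect(np.argwhere(m)[:,::-1].astype(np.float32)); print(c,a,onz(p,c,28).round(1),rc)
    P=cv2.projectPoints(np.array([s["position"]]),p["rvec"],p["tvec"],p["camera_matrix"],None)[0]; print("tcp px",P.ravel())
g=cv2.imread("pics/w3.png")[110:210,190:290]
cv2.imwrite("pics/w3c.png",cv2.resize(g,(500,500),interpolation=cv2.INTER_CUBIC))
E
```

```text
top [292.8 239.7] 27 [ 441.6 -118.9   24. ]
sc [257.  136.5] 14 [ 425.5 -215.1   24. ]
sc [229.3 144.5] 10 [ 504.5 -236.5   24. ]
sc [274.5 158.9] 13 [ 438.5 -121.6   24. ]
w2 [ 483.47154301 -239.88450312  155.34491306] [ 3.07785593  0.62855948 -0.0043928 ]
[251.2 154.3] 143 [ 508.  -233.3   28. ] ((251.26156616210938, 154.40769958496094), (8.310327529907227, 17.861000061035156), 7.125016689300537)
[125.  171.2] 96 [ 438.4 -116.5   28. ] ((124.88461303710938, 170.42308044433594), (8.59785270690918, 13.590153694152832), 33.6900634765625)
[203.8 212.1] 114 [ 426.9 -210.3   28. ] ((203.70001220703125, 212.1000213623047), (16.546903610229492, 6.708203315734863), 26.56505012512207)
tcp px [247.71821036 230.67649004]
w3 [ 512.89692752 -235.87678416  165.06738106] [3.10417709 0.45888937 0.01479306]
[243.4 180.5] 118 [ 507.1 -233.2   28. ] ((243.5, 180.5), (15.0, 7.0), 90.0)
[129.2 206.3] 111 [ 440.  -116.6   28. ] ((129.20001220703125, 206.1000213623047), (7.602630138397217, 14.310833930969238), 26.56505012512207)
[205.7 237.7] 101 [ 426.3 -210.3   28. ] ((205.7328643798828, 237.71234130859375), (15.683513641357422, 6.437263011932373), 20.556045532226562)
tcp px [247.77642935 230.72285521]
```

View pics/w3c.png

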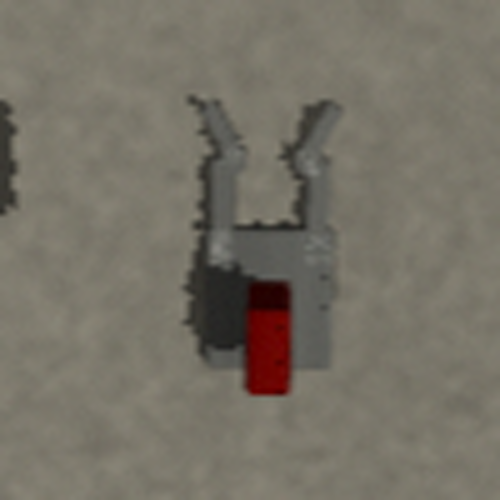

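```bash
python3 - <<'E'
from h import *
from plant import r
print(goal(r,(507.8,-233.3,40),16.8),goal(r,(507.8,-233.3,8),16.8))
ps=r.camera_params("scene");s=r.sense();im=r.get_image("scene")
R0=R.from_rotvec(s["orientation"])
for d in(0,-18.7,-40,-54): print(d,cv2.projectPoints((s["position"]+R0.apply([0,0,d]))[None],ps["rvec"],ps["tvec"],ps["camera_matrix"],None)[0].ravel())
u,v=cv2.projectPoints(s["position"][None],ps["rvec"],ps["tvec"],ps["camera_matrix"],None)[0].ravel().astype(int)
print(im[v-40:v+20:2,u-12:u+13:3].mean(2).astype(int))
E
```

```text
(array([-0.053, -0.008,  3.964]), array([-0.008, -0.004,  0.014])) (array([-0.054, -0.007,  5.031]), array([-0.008, -0.004,  0.014]))
0 [226.50049452 108.99758621]
-18.7 [226.18251716 103.30345265]
-40 [225.80990974  96.63103901]
-54 [225.55872265  92.13294261]
[[  9   9   9  10   9  10  10  10  20]
 [ 11  10  12  10  10  10   9  12  21]
 [ 27  10  10  10  10   9   9  10  22]
 [ 80   8  10   7   7   9   8  13  22]
 [ 86  10   9   9   8   8   9  55  36]
 [ 61  12  10   9  11  10  10 105  45]
 [ 16  11   9  10   9  10  17 116  33]
 [ 14  11  10  10   9   7  31 117  22]
 [ 71  43  11   9  10   9  28  88  12]
 [131 100  12  10  10  11  11  17   8]
 [135 125  23   9  10   8  11  10  39]
 [134 133  61  26  11   9  11  35  74]
 [134 133  66  33  18  10  22  92  66]
 [135 135  77  35  32  10  61  97  46]
 [135 134  86  36  34  10  62  77  29]
 [133 133 109  37  37  10  58  66  20]
 [133 132 127  43  37  25  64  60  23]
 [132 132 132  88  42  40  61  59  26]
 [132 132 135 114  19  14  44  56  13]
 [131 131 130  61   8   7   9  31   7]
 [131 133 112  19  16  16   9   7   6]
 [134 135 108   7  12  16  16  12   5]
 [134 134 120  16   8   8  14  15   9]
 [135 134 134  79  20   5   6  11  10]
 [135 134 136 127  83  33  11   7  33]
 [135 135 134 133 130 101  61  25  65]
 [137 136 134 135 134 133 124  88 100]
 [137 135 135 136 134 134 134 131 133]
 [135 134 134 135 134 134 134 136 134]
 [135 134 136 135 135 135 136 135 134]]
```

Request:
send_rows:
  increments:
    - {"travel": [-0.05, 0, 0], "dr": [0, 0, 0], "fingers": -0.4}
    - {"travel": [-0.05, 0, 0.5], "dr": [0, 0, 0], "fingers": -0.4}
    - {"travel": [-0.05, 0, 1.5], "dr": [0, 0, 0], "fingers": -0.4}
    - {"travel": [-0.05, 0, 2.5], "dr": [0, 0, 0], "fingers": -0.4}
    - {"travel": [-0.05, 0, 3.5], "dr": [0, 0, 0], "fingers": -0.4}
    - {"travel": [-0.05, 0, 4.5], "dr": [0, 0, 0], "fingers": -0.4}
    - {"travel": [-0.05, 0, 5], "dr": [0, 0, 0], "fingers": -0.4}
    - {"travel": [-0.05, 0, 5], "dr": [0, 0, 0], "fingers": -0.4}

```text
time_s: 6.3
position: [504.9, -232.6, 5.4]
orientation: [-3.104, -0.46, 0.01]
contact_force: [-0.1, 0.3, 0.7]
finger_gap: 60.0
```

Request:
send_rows:
  increments:
    - {"travel": [0, 0, 0.1], "dr": [0, 0, 0], "fingers": -0.4}
    - {"travel": [0, 0, 0.2], "dr": [0, 0, 0], "fingers": -0.4}
    - {"travel": [0, 0, 0.3], "dr": [0, 0, 0], "fingers": -0.4}

```text
time_s: 6.6
position: [505.6, -232.8, -2.9]
orientation: [-3.105, -0.46, 0.007]
contact_force: [0.9, 0.1, -0.0]
finger_gap: 59.9
```

Request:
send_rows:
  increments:
    - {"travel": [0.07, 0, 0.08], "dr": [0, 0, 0], "fingers": -0.4}
    - {"travel": [0.07, 0, 0.16], "dr": [0, 0, 0], "fingers": -0.4}
    - {"travel": [0.07, 0, 0.24], "dr": [0, 0, 0], "fingers": -0.4}

```text
time_s: 6.9
position: [507.9, -232.1, -10.0]
orientation: [-3.105, -0.461, 0.006]
contact_force: [0.2, 0.6, -0.8]
finger_gap: 59.6
```

Request:
send_rows:
  squeeze: 40
  increments:
    - {"travel": [0, 0, 0], "dr": [0, 0, 0], "fingers": 0}
    - {"travel": [0, 0, 0], "dr": [0, 0, 0], "fingers": 0.4}
    - {"travel": [0, 0, 0], "dr": [0, 0, 0], "fingers": 0.6}
    - {"travel": [0, 0, 0], "dr": [0, 0, 0], "fingers": 0.8}
    - {"travel": [0, 0, 0], "dr": [0, 0, 0], "fingers": 0.8}

```text
time_s: 7.4
position: [508.0, -232.2, -9.8]
orientation: [-3.105, -0.461, 0.006]
contact_force: [-0.0, -0.9, 0.1]
finger_gap: 9.3
```

Request:
send_rows:
  increments:
    - {"travel": [0, 0, 0], "dr": [0, 0, 0], "fingers": 1}
    - {"travel": [0, 0, 0], "dr": [0, 0, 0], "fingers": 1}
    - {"travel": [0, 0, 0], "dr": [0, 0, 0], "fingers": 1}

```text
time_s: 7.7
position: [508.0, -232.2, -9.8]
orientation: [-3.105, -0.461, 0.006]
contact_force: [0.1, -0.5, 0.7]
finger_gap: 9.2
```

Request:
send_rows:
  squeeze: 80
  increments:
    - {"travel": [0, 0, 0], "dr": [0, 0, 0], "fingers": 0.4}
    - {"travel": [0, 0, 0], "dr": [0, 0, 0], "fingers": 0.4}
    - {"travel": [0, 0, 0.12], "dr": [0, 0, 0], "fingers": 0.4}
    - {"travel": [0, 0, 0.25], "dr": [0, 0, 0], "fingers": 0.4}
    - {"travel": [0, 0, 0.25], "dr": [0, 0, 0], "fingers": 1}
    - {"travel": [0, 0, 0.25], "dr": [0, 0, 0], "fingers": 1}
    - {"travel": [0, 0, 0.25], "dr": [0, 0, 0], "fingers": 1}
    - {"travel": [0, 0, 0.25], "dr": [0, 0, 0], "fingers": 1}

```text
time_s: 8.5
position: [508.0, -232.2, -17.3]
orientation: [-3.105, -0.461, 0.006]
contact_force: [-0.0, -0.3, -0.5]
finger_gap: 8.4
```

Request:
send_rows:
  increments:
    - {"travel": [0, 0, 0], "dr": [0, 0, 0], "fingers": 1}
    - {"travel": [0, 0, -0.5], "dr": [0, 0, 0], "fingers": 1}
    - {"travel": [0, 0, -1.5], "dr": [0, 0, 0], "fingers": 1}
    - {"travel": [0, 0, -3], "dr": [0, 0, 0], "fingers": 1}
    - {"travel": [0, 0, -4.5], "dr": [0, 0, 0], "fingers": 1}
    - {"travel": [0, 0, -6], "dr": [0, 0, 0], "fingers": 1}
    - {"travel": [0, 0, -6], "dr": [0, 0, 0], "fingers": 1}

```text
time_s: 9.2
position: [512.0, -234.9, 169.5]
orientation: [3.106, 0.459, 0.01]
contact_force: [1.0, -0.4, -0.5]
finger_gap: 8.3
```

```bash
python3 - <<'E'
from h import *
from plant import r
import pickle
p=r.camera_params("wrist");s=r.sense();im=r.get_image("wrist")
cv2.imwrite("pics/w4.png",im[...,::-1]);pickle.dump((p,s),open("w4.pkl","wb"))
y=np.radians(22.7);u=np.array([np.cos(y),np.sin(y)])
t=np.array([545.7,184])-130*u; print(t,goal(r,(*t,160),22.7),s["finger_gap"],s["contact_force"],s["position"])
g=im[150:290,150:350]; cv2.imwrite("pics/w4c.png",cv2.resize(g[...,::-1],(800,560),interpolation=cv2.INTER_CUBIC))
E
```

```text
[425.77004837 133.8322145 ] (array([  0.843, -12.542,   0.222]), array([ 0.002, -0.026, -0.974])) 8.268552033408511 [ 0.98567206 -0.43765658 -0.54308665] [ 511.99709039 -234.92359056  169.48875326]
```

View pics/w4c.png

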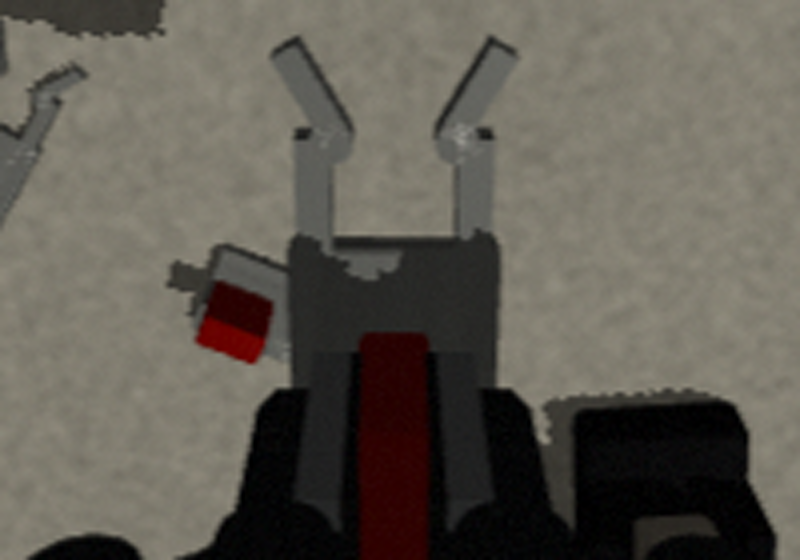

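Now the clip is gripped by its tab, aligned with the tool and centred between the fingers. In the crop the jaw tips are at (285,45) and (505,45), and the front edge of the back is at row 240. I'll get its pose in the tool frame and move to the hinge.

```bash
python3 - <<'E'
from h import *
from plant import r
import pickle
p,s=pickle.load(open("w4.pkl","rb")); R0=R.from_rotvec(s["orientation"])
def tool(uv,tz):
    c,d=ray(p,uv); c=R0.inv().apply(c-s["position"]); d=R0.inv().apply(d); return (c+d*(tz-c[2])/d[2]).round(1)
for cr in((272,52),(298,37),(490,37),(517,52),(334,240),(455,240),(290,240),(498,240),(296,130),(493,130)):
    uv=(150+cr[0]/4-.4,150+cr[1]/4-.4); print(cr,tool(uv,-23.3),tool(uv,-17.3))
y=np.radians(22.7);u=np.array([np.cos(y),np.sin(y)])
t=np.array([545.7,184])-95*u; print(t,goal(r,(*t,150),22.7))
E
```

```text
(272, 52) [ 51.  -15.8 -23.3] [ 49.7 -16.4 -17.3]
(298, 37) [ 53.  -12.3 -23.3] [ 51.7 -12.8 -17.3]
(490, 37) [ 53.   12.7 -23.3] [ 51.7  13.2 -17.3]
(517, 52) [ 51.   16.3 -23.3] [ 49.6  16.9 -17.3]
(334, 240) [ 24.5  -8.1 -23.3] [ 22.1  -8.4 -17.3]
(455, 240) [ 24.5   8.6 -23.3] [ 22.1   9.  -17.3]
(290, 240) [ 24.5 -14.2 -23.3] [ 22.1 -14.8 -17.3]
(498, 240) [ 24.5  14.6 -23.3] [ 22.1  15.2 -17.3]
(296, 130) [ 40.4 -12.9 -23.3] [ 38.6 -13.5 -17.3]
(493, 130) [ 40.4  13.4 -23.3] [ 38.6  14.  -17.3]
[458.0588815  147.33892598] (array([  2.002, -12.661,   0.559]), array([ 0.002, -0.026, -0.974]))
```

Request:
send_rows:
  increments:
    - {"travel": [0.3, -1.5, 0], "dr": [0, 0, -0.1], "fingers": 1}
    - {"travel": [0.6, -3, 0], "dr": [0, 0, -0.2], "fingers": 1}
    - {"travel": [0.8, -4.5, 0], "dr": [0, 0, -0.3], "fingers": 1}
    - {"travel": [1, -6, 0], "dr": [0, 0, -0.4], "fingers": 1}
    - {"travel": [1.2, -7.5, 0], "dr": [0, 0, -0.6], "fingers": 1}
    - {"travel": [1.5, -9, 0], "dr": [0, 0, -0.8], "fingers": 1}
    - {"travel": [1.8, -10.5, 0.2], "dr": [0, -0.03, -0.97], "fingers": 1}
    - {"travel": [2, -12, 0.4], "dr": [0, -0.03, -0.97], "fingers": 1}

```text
time_s: 10.05
position: [462.8, 130.1, 154.5]
orientation: [3.08, 0.619, -0.001]
contact_force: [0.8, 1.3, -0.3]
finger_gap: 8.2
```

```bash
python3 - <<'E'
from h import *
from plant import r
print(r.sense()["joint_positions"],goal(r,(458,147.3,150),22.7))
E
```

```text
[-0.99831179  0.2538607   0.7001622   2.09266205 -0.21424896  0.86525941
 -1.34823116] (array([ 0.074, -0.59 ,  0.15 ]), array([-0.001,  0.007,  0.002]))
```

Request:
send_rows:
  increments:
    - {"travel": [0.07, -0.3, 0.4], "dr": [0, 0, 0], "fingers": 1}
    - {"travel": [0.07, -0.59, 0.8], "dr": [0, 0, 0], "fingers": 1}
    - {"travel": [0.07, -0.59, 1.2], "dr": [0, 0, 0], "fingers": 1}
    - {"travel": [0.07, -0.59, 1.5], "dr": [0, 0, 0], "fingers": 1}
    - {"travel": [0.07, -0.59, 1.5], "dr": [0, 0, 0], "fingers": 1}
    - {"travel": [0.07, -0.59, 1.5], "dr": [0, 0, 0], "fingers": 1}

```text
time_s: 10.65
position: [458.2, 145.7, 109.4]
orientation: [3.08, 0.614, -0.002]
contact_force: [-0.2, 0.1, -0.1]
finger_gap: 8.4
```

```bash
python3 - <<'E'
from h import *
from plant import r
import pickle
p=r.camera_params("wrist");s=r.sense();im=r.get_image("wrist")
cv2.imwrite("pics/w5.png",im[...,::-1]);pickle.dump((p,s),open("w5.pkl","wb"))
print(s["position"],s["contact_force"],s["orientation"])
g=im[0:280,120:400]; cv2.imwrite("pics/w5c.png",cv2.resize(g[...,::-1],(600,600),interpolation=cv2.INTER_CUBIC))
E
```

```text
[458.17687169 145.73403442 109.43302947] [-0.21428522  0.08982281 -0.08717884] [ 3.08023851e+00  6.14305447e-01 -1.71495488e-03]
```

View pics/w5c.png

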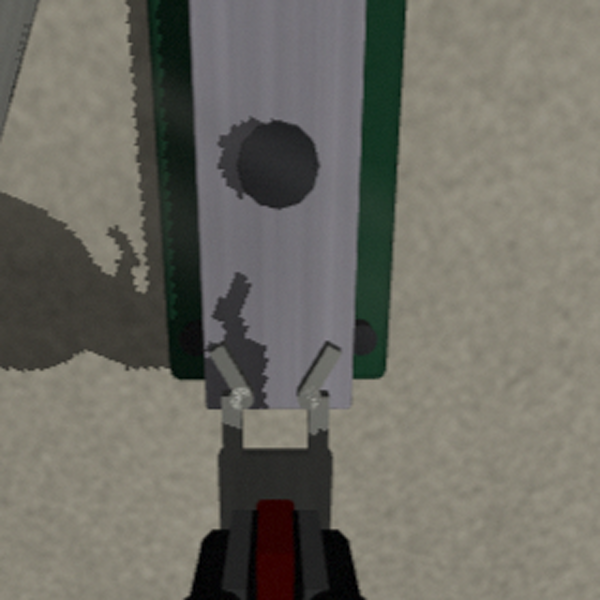

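The view shows the clip lined up with the plate: head centre at crop (279,164), plate edges at about 197 and 361 on that row, clip centre column 275. The offset is about 1.5 mm in tool +y. I'll refine the plate height from the edges.

```bash
python3 - <<'E'
from h import *
import pickle
p,s=pickle.load(open("w5.pkl","rb")); R0=R.from_rotvec(s["orientation"])
im=cv2.imread("pics/w5.png").astype(float); f=im[...,2]  # red channel: plate bright, green dark
L=[];Rr=[]
def edge(row,a,b):
    x=np.arange(a,b); v=f[row-1:row+2,a:b].mean(0); g=np.abs(np.gradient(v)); g[g<.4*g.max()]=0; return (x*g).sum()/g.sum()
for row in list(range(10,55,4))+list(range(100,150,4)):
    L.append((edge(row,203,222),row)); Rr.append((edge(row,279,298),row))
for z in(60,64,68,72,76):
    w=[];A=[];B=[]
    for l,q in zip(L,Rr):
        a=R0.inv().apply(onz(p,l,z)-s["position"]);b=R0.inv().apply(onz(p,q,z)-s["position"]);A.append(a);B.append(b);w.append(b[1]-a[1])
    A=np.array(A);B=np.array(B);m=(A+B)/2
    print(z,np.median(w[:12]).round(2),np.median(w[12:]).round(2),"centre line slope deg,y0:",np.degrees(np.polyfit(m[:,0],m[:,1],1)).round(2)[0],np.median(m[:,1]).round(2))
g=cv2.imread("pics/w5.png",0)
for b in blobs(g[50:105,222:275]<75,150):
    c=b[0]+[222,50]; print(c,b[1],[R0.inv().apply(onz(p,c,z)-s["position"]).round(1).tolist() for z in(80,85,90)])
E
```

```text
60 54.49 54.45 centre line slope deg,y0: -0.4 1.2
64 53.5 53.46 centre line slope deg,y0: -0.4 1.18
68 52.51 52.47 centre line slope deg,y0: -0.4 1.15
72 51.52 51.48 centre line slope deg,y0: -0.4 1.13
76 50.52 50.49 centre line slope deg,y0: -0.4 1.11
[245.4  75.4] 1505 [[96.3, -1.5, 29.3], [96.0, -1.5, 24.3], [95.7, -1.4, 19.3]]
```

Request:
send_rows:
  increments:
    - {"travel": [0.2, 0.03, 0.4], "dr": [0, 0, 0], "fingers": 1}
    - {"travel": [0.4, 0.03, 0.8], "dr": [0, 0, 0], "fingers": 1}
    - {"travel": [0.6, 0.03, 1.1], "dr": [0, 0, 0], "fingers": 1}
    - {"travel": [0.6, 0.03, 1.4], "dr": [0, 0, 0], "fingers": 1}
    - {"travel": [0.6, 0.03, 1.6], "dr": [0, 0, 0], "fingers": 1}
    - {"travel": [0.6, 0.03, 1.7], "dr": [0, 0, 0], "fingers": 1}
    - {"travel": [0.6, 0.03, 1.7], "dr": [0, 0, 0], "fingers": 1}
    - {"travel": [0.6, 0.03, 1.7], "dr": [0, 0, 0], "fingers": 1}

```text
time_s: 11.5
position: [475.4, 152.2, 59.0]
orientation: [3.081, 0.615, -0.0]
contact_force: [0.7, -0.5, -1.1]
finger_gap: 8.3
```

```bash
python3 - <<'E'
from plant import r
s=r.sense();print(s["position"],s["contact_force"],s["ft_torque"],s["tau"].round(2))
E
```

```text
[475.3863343  152.20889231  58.96904321] [ 0.67460742 -0.4935607  -1.07787076] [-0.05810728 -0.00454358 -0.0036823 ] [ 5.000e-02 -4.121e+01  7.350e+00 -1.815e+01  0.000e+00 -0.000e+00
  1.000e-02]
```

Request:
send_rows:
  increments:
    - {"travel": [0, 0, 0.04], "dr": [0, 0, 0], "fingers": 1}
    - {"travel": [0, 0, 0.08], "dr": [0, 0, 0], "fingers": 1}
    - {"travel": [0, 0, 0.1], "dr": [0, 0, 0], "fingers": 1}
    - {"travel": [0, 0, 0.1], "dr": [0, 0, 0], "fingers": 1}

```text
time_s: 11.9
position: [475.4, 152.3, 55.9]
orientation: [3.081, 0.615, -0.0]
contact_force: [0.1, -0.7, -0.7]
finger_gap: 8.5
```

Request:
send_rows:
  increments:
    - {"travel": [0, 0, 0.03], "dr": [0, 0, 0], "fingers": 1}
    - {"travel": [0, 0, 0.03], "dr": [0, 0, 0], "fingers": 1}

```text
time_s: 12.1
position: [475.3, 152.3, 55.0]
orientation: [3.081, 0.615, -0.0]
contact_force: [0.2, 0.3, -0.1]
finger_gap: 8.8
```

Request:
send_rows:
  increments:
    - {"travel": [0, 0, 0.03], "dr": [0, 0, 0], "fingers": 1}
    - {"travel": [0, 0, 0.03], "dr": [0, 0, 0], "fingers": 1}

```text
time_s: 12.3
position: [475.4, 152.3, 54.2]
orientation: [-3.081, -0.615, 0.0]
contact_force: [-0.6, 0.6, 2.3]
finger_gap: 8.4
```

Request:
send_rows:
  increments:
    - {"travel": [0, 0, 0.02], "dr": [0, 0, 0], "fingers": 1}
    - {"travel": [0, 0, 0.02], "dr": [0, 0, 0], "fingers": 1}

```text
time_s: 12.5
position: [475.4, 152.3, 53.9]
orientation: [-3.08, -0.615, 0.001]
contact_force: [-2.4, 0.1, 6.5]
finger_gap: 8.5
```

Request:
send_rows:
  increments:
    - {"travel": [0, 0, -0.025], "dr": [0, 0, 0], "fingers": 1}
    - {"travel": [0.1, 0, -0.025], "dr": [0, 0, 0], "fingers": 1}
    - {"travel": [0.2, 0, -0.025], "dr": [0, 0, 0], "fingers": 1}
    - {"travel": [0.3, 0, -0.025], "dr": [0, 0, 0], "fingers": 1}
    - {"travel": [0.4, 0, -0.025], "dr": [0, 0, 0], "fingers": 1}
    - {"travel": [0.5, 0, -0.025], "dr": [0, 0, 0], "fingers": 1}
    - {"travel": [0.5, 0, -0.025], "dr": [0, 0, 0], "fingers": 1}

```text
time_s: 13.2
position: [489.8, 158.2, 54.6]
orientation: [-3.08, -0.615, -0.0]
contact_force: [0.3, 0.4, -0.0]
finger_gap: 8.4
```

Request:
send_rows:
  increments:
    - {"travel": [0.1, 0, 0], "dr": [0, 0, 0], "fingers": 1}
    - {"travel": [0.2, 0, 0], "dr": [0, 0, 0], "fingers": 1}
    - {"travel": [0.3, 0, 0], "dr": [0, 0, 0], "fingers": 1}
    - {"travel": [0.35, 0, 0], "dr": [0, 0, 0], "fingers": 1}
    - {"travel": [0.35, 0, 0], "dr": [0, 0, 0], "fingers": 1}

```text
time_s: 13.7
position: [499.8, 162.4, 54.6]
orientation: [-3.08, -0.615, -0.0]
contact_force: [-0.2, -0.3, -0.7]
finger_gap: 8.4
```

Request:
send_rows:
  increments:
    - {"travel": [0.05, 0, 0], "dr": [0, 0, 0], "fingers": 1}
    - {"travel": [0.1, 0, 0], "dr": [0, 0, 0], "fingers": 1}
    - {"travel": [0.1, 0, 0], "dr": [0, 0, 0], "fingers": 1}

```text
time_s: 14.0
position: [502.8, 163.6, 54.7]
orientation: [-3.08, -0.615, -0.001]
contact_force: [-0.2, 0.5, 0.0]
finger_gap: 8.3
```

Request:
send_rows:
  increments:
    - {"travel": [0.04, 0, 0], "dr": [0, 0, 0], "fingers": 1}
    - {"travel": [0.06, 0, 0], "dr": [0, 0, 0], "fingers": 1}

```text
time_s: 14.2
position: [504.1, 164.0, 54.6]
orientation: [-3.081, -0.615, 0.001]
contact_force: [-2.1, -0.8, -0.3]
finger_gap: 8.5
```

Request:
send_rows:
  increments:
    - {"travel": [0.04, 0, 0], "dr": [0, 0, 0], "fingers": 1}
    - {"travel": [0.06, 0, 0], "dr": [0, 0, 0], "fingers": 1}

```text
time_s: 14.4
position: [504.5, 164.2, 54.2]
orientation: [3.081, 0.615, -0.005]
contact_force: [-4.6, -2.4, 1.4]
finger_gap: 8.3
```

Request:
send_rows:
  increments:
    - {"travel": [0.04, 0, 0], "dr": [0, 0, 0], "fingers": 1}
    - {"travel": [0.06, 0, 0], "dr": [0, 0, 0], "fingers": 1}

```text
time_s: 14.6
position: [504.8, 164.3, 54.1]
orientation: [3.081, 0.614, -0.01]
contact_force: [-6.3, -3.5, 6.5]
finger_gap: 8.6
```

Request:
send_rows:
  increments:
    - {"travel": [0.05, 0, -0.015], "dr": [0, 0, 0], "fingers": 1}
    - {"travel": [0.09, 0, -0.02], "dr": [0, 0, 0], "fingers": 1}

```text
time_s: 14.8
position: [505.3, 164.5, 54.3]
orientation: [3.081, 0.614, -0.016]
contact_force: [-7.2, -3.0, 3.9]
finger_gap: 8.4
```

Request:
send_rows:
  increments:
    - {"travel": [0.05, 0, -0.01], "dr": [0, 0, 0], "fingers": 1}
    - {"travel": [0.09, 0, -0.01], "dr": [0, 0, 0], "fingers": 1}

```text
time_s: 15.0
position: [505.6, 164.7, 54.2]
orientation: [3.081, 0.613, -0.023]
contact_force: [-8.9, -3.2, 6.6]
finger_gap: 8.2
```

```bash
python3 - <<'E'
from h import *
from plant import r
s=r.sense();print(goal(r,s["position"],22.6),s["contact_force"],s["ft_torque"],s["position"])
E
```

```text
(array([0., 0., 0.]), array([-0.024,  0.14 , -0.013])) [-8.93504996 -3.16870403  6.64887111] [-0.74450591  1.76223789  0.05288337] [505.61322892 164.66040947  54.18239371]
```

Request:
send_rows:
  increments:
    - {"travel": [0.06, 0, -0.02], "dr": [0, 0.2, 0], "fingers": 1}
    - {"travel": [0.12, 0, -0.03], "dr": [0, 0.2, 0], "fingers": 1}

```text
time_s: 15.2
position: [506.7, 165.2, 54.4]
orientation: [-3.078, -0.612, -0.003]
contact_force: [-6.5, -2.9, -0.5]
finger_gap: 8.1
```

Request:
send_rows:
  increments:
    - {"travel": [0.06, 0, 0], "dr": [0, 0, 0], "fingers": 1}
    - {"travel": [0.12, 0, 0], "dr": [0, 0.1, 0], "fingers": 1}

```text
time_s: 15.4
position: [508.1, 165.7, 54.0]
orientation: [-3.076, -0.612, -0.013]
contact_force: [-8.1, -2.8, 5.8]
finger_gap: 8.3
```

Request:
send_rows:
  increments:
    - {"travel": [0.06, 0, 0], "dr": [0, 0.05, 0], "fingers": 1}
    - {"travel": [0.12, 0, 0], "dr": [0, 0.1, 0], "fingers": 1}

```text
time_s: 15.6
position: [509.5, 166.3, 53.9]
orientation: [-3.074, -0.611, -0.023]
contact_force: [-7.3, -3.2, 9.3]
finger_gap: 8.3
```

```bash
python3 - <<'E'
from h import *
from plant import r
s=r.sense();print(goal(r,s["position"],22.6),s["contact_force"],s["ft_torque"],s["position"])
E
```

```text
(array([0., 0., 0.]), array([-0.044, -0.153, -0.02 ])) [-7.26993579 -3.16196286  9.34662286] [-0.76051786  1.85562652  0.02566726] [509.51233098 166.33779203  53.94446018]
```

Request:
send_rows:
  increments:
    - {"travel": [0.05, 0, -0.02], "dr": [0, -0.08, 0], "fingers": 1}
    - {"travel": [0.1, 0, -0.025], "dr": [0, -0.1, 0], "fingers": 1}

```text
time_s: 15.8
position: [511.9, 167.4, 54.6]
orientation: [-3.076, -0.611, -0.006]
contact_force: [-1.8, -1.2, -0.3]
finger_gap: 8.8
```

Request:
send_rows:
  increments:
    - {"travel": [0.05, 0, -0.01], "dr": [0, 0, 0], "fingers": 1}
    - {"travel": [0.1, 0, -0.01], "dr": [0, 0, 0], "fingers": 1}

```text
time_s: 16.0
position: [516.5, 169.3, 55.4]
orientation: [-3.076, -0.612, -0.011]
contact_force: [1.5, 1.4, -0.4]
finger_gap: 8.4
```

```bash
python3 - <<'E'
from h import *
from plant import r
s=r.sense();print(goal(r,s["position"],22.6),s["contact_force"],s["ft_torque"],s["position"])
E
```

```text
(array([0., 0., 0.]), array([-0.041, -0.078, -0.018])) [ 1.54394661  1.44529003 -0.38748335] [ 0.06987549 -0.27769255 -0.00494577] [516.54204471 169.30719987  55.39475624]
```

Request:
send_rows:
  increments:
    - {"travel": [0.02, 0, 0.015], "dr": [0, -0.05, 0], "fingers": 1}
    - {"travel": [0.05, 0, 0.02], "dr": [0, -0.08, 0], "fingers": 1}

```text
time_s: 16.2
position: [517.7, 169.8, 54.7]
orientation: [-3.077, -0.612, 0.004]
contact_force: [-2.6, -2.0, -0.1]
finger_gap: 8.6
```

Request:
send_rows:
  increments:
    - {"travel": [0.03, 0, 0], "dr": [0, 0, 0], "fingers": 1}
    - {"travel": [0.06, 0, 0], "dr": [0, 0, 0], "fingers": 1}

```text
time_s: 16.4
position: [517.7, 169.9, 54.2]
orientation: [-3.078, -0.612, 0.009]
contact_force: [-6.8, -2.1, 2.9]
finger_gap: 8.4
```

Request:
send_rows:
  increments:
    - {"travel": [0.05, 0, -0.01], "dr": [0, 0, 0], "fingers": 1}
    - {"travel": [0.1, 0, -0.015], "dr": [0, 0.05, 0], "fingers": 1}

```text
time_s: 16.6
position: [517.8, 170.0, 54.1]
orientation: [-3.077, -0.611, 0.01]
contact_force: [-10.7, -4.3, 5.9]
finger_gap: 8.6
```

Request:
send_rows:
  increments:
    - {"travel": [0, 0, 0], "dr": [0, 0, 0], "fingers": 1}
    - {"travel": [0, 0, 0], "dr": [0, 0, 0], "fingers": 1}

```text
time_s: 16.8
position: [517.5, 169.8, 54.2]
orientation: [-3.077, -0.611, 0.011]
contact_force: [-4.3, -1.7, 4.4]
finger_gap: 8.4
```

```bash
python3 - <<'E'
from h import *
from plant import r
s=r.sense();print(goal(r,s["position"],22.6),s["contact_force"],s["ft_torque"],s["position"])
E
```

```text
(array([0., 0., 0.]), array([-0.057,  0.055, -0.022])) [-4.32727245 -1.68545515  4.37861865] [-0.24717297  0.75474313 -0.05404841] [517.54726308 169.83930769  54.18979611]
```

Request:
send_rows:
  increments:
    - {"travel": [0, 0, 0], "dr": [0, 0, 0], "fingers": 0.6}
    - {"travel": [0, 0, 0], "dr": [0, 0, 0], "fingers": 0.2}
    - {"travel": [0, 0, 0], "dr": [0, 0, 0], "fingers": 0}
    - {"travel": [0, 0, 0], "dr": [0, 0, 0], "fingers": 0}

```text
time_s: 17.2
position: [517.9, 170.0, 54.2]
orientation: [-3.077, -0.611, 0.01]
contact_force: [-1.0, 0.5, -0.0]
finger_gap: 42.8
```

Request:
send_rows:
  increments:
    - {"travel": [0, 0, -0.5], "dr": [0, 0, 0], "fingers": 0}
    - {"travel": [0, 0, -1.5], "dr": [0, 0, 0], "fingers": 0}
    - {"travel": [-0.5, 0, -3], "dr": [0, 0, 0], "fingers": 0}
    - {"travel": [-1, 0, -4], "dr": [0, 0, 0], "fingers": 0}
    - {"travel": [-1, 0, -4], "dr": [0, 0, 0], "fingers": 0}
    - {"travel": [-1, 0, -4], "dr": [0, 0, 0], "fingers": 0}

```text
time_s: 17.8
position: [491.5, 158.6, 175.6]
orientation: [-3.075, -0.611, 0.006]
contact_force: [-0.4, 0.0, -0.3]
finger_gap: 42.9
```

```bash
python3 - <<'E'
from h import *
from plant import r
import pickle
p=r.camera_params("wrist");s=r.sense();im=r.get_image("wrist")
pickle.dump((p,s),open("w6.pkl","wb"));cv2.imwrite("pics/w6.png",im[...,::-1])
print(s["position"],s["contact_force"])
cv2.imwrite("pics/w6c.png",cv2.resize(im[20:240,140:360,::-1],(600,600),interpolation=cv2.INTER_CUBIC))
E
```

```text
[491.47016287 158.61098049 175.61967151] [-0.37687915  0.02087473 -0.28302839]
```

View pics/w6c.png

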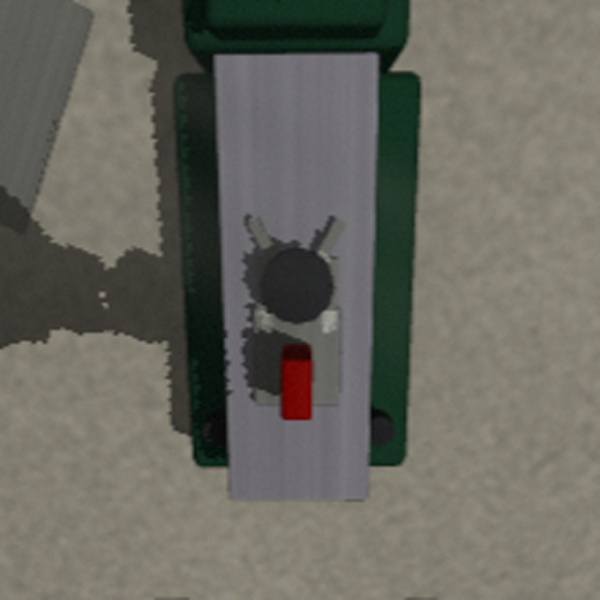

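The picture shows the clip flat on the plate. Its jaws are past the pin under the head at (296,285), and the tab is at (297,385). One numeric check of the tab-to-pin distance before handing in.

```bash
python3 - <<'E'
from h import *
import pickle
p,s=pickle.load(open("w6.pkl","rb")); k=220/600
f=lambda c,z: onz(p,(140+c[0]*k-.3,20+c[1]*k-.3),z)
h=f((296,285),88.5); t=(f((297,361),105.6)+f((297,418),105.6))/2; fe=f((296,310),77.6);tips=f((296,217),77.6)
u=np.array([np.cos(np.radians(22.6)),np.sin(np.radians(22.6)),0])
print("head",h,"tab->pin",(h-t)@u,"tab->tips",(tips-t)@u, "pin->tips",(tips-h)@u)
E
```

```text
head [546.73189155 181.65861495  88.5       ] tab->pin 30.39609518353656 tab->tips 50.95181399347498 pin->tips 20.55571880993842
```

Tab to pin measures 30.4 mm (30 when home), so the clip is fully home. Handing in.

```bash
python3 -c "
from plant import r
print(r.finish_job(), r.sense()['time_s'])"
```

```text
the job is handed in; nothing more can be done
the job is handed in; nothing more can be done
```

The retaining clip is snapped home around the hinge pin, released, and the job is handed in at about 18 s.

- **Clip choice and grasp:** I took the clip farthest from the base. The first grasp closed on nothing because the fingertips sit about 25–35 mm higher than the reported tool point suggests. The clip did not move, and the second, lower grasp held.
- **Height and push:** I felt the plate at about 71.6 mm above the table. The jaws met the pin about 15 mm before home, and the force dropped as the clip snapped. It then stopped firmly under about 11.5 N sideways. The largest force I read was about 13 N in total; I saw the force only at the end of each move.
- **Last checks:** With the gripper clear, the wrist picture shows the clip flat under the pin's head. Tab centre to pin axis measures 30.4 mm and pin to jaw tips 20.6 mm, against nominal 30 and 21. The wrist force read near zero.
- **Not checked:** I touched neither the tubs, tape dispenser, spatula nor the other two clips, but I did not measure them again at the end.

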